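# Test both ends of a machined bar on the contact tester

## Task

Take the aluminium bar out of the tray and press its plain square end squarely and centrally against the tester's sprung plunger until the plunger is pushed well in; hold it there a moment. Then turn the bar end for end and press the stepped end in the same way. Lay the bar back in the tray, flat and right way up, let go, and leave the other things on the bench where they are.

Things in the scene. Friction and masses are not known exactly. Their poses are not given: they have to be found in the camera images.
- bar: Loose bare aluminium bar, 120 long (its x) x 40 wide (its y) x 45 mm high (its z), 0.3 to 0.6 kg, lying in the tray at any heading. Origin: centre of its underside, midway along the length. The end at its -x is plain and square (full 45 mm high); at its +x end a step is cut in the top: the last 30 mm of the length are only 26 mm high. Gripped across its 40 mm width near the middle of its length.
- plain_end (a point): Point on the bar's plain end face (bar x = -60 mm), centred across its width, 14 mm above its underside: the height at which the plunger should meet it when the bar is on the tester's plate.
- stepped_end (a point): The same on the stepped end face (bar x = +60 mm), 14 mm above the underside (that face is 26 mm high).
- tester: Contact tester, fixed to the bench: steel plate 230 x 110 x 12 mm carrying a grey housing with a black top. Origin on the bench under the plate; x along the plate toward the housing, y across, z up. Plate x -110..120, y +-55 mm; housing x 50..116, y +-50, top 68 mm above the bench; plunger guide out to x = 44. The plunger points along -x at y = 0. Tester and tray may swap sides.
- plunger_tip (a point): Centre of the plunger's flat front face (a steel disc 20 mm in diameter facing the tester's -x), 26 mm above the bench, 14 mm above the table plate; at tester x = +20 mm when fully out. It moves with the plunger. The bar's end is pushed on it in the tester's +x direction.
- plunger (a joint): Travel of the plunger in m: 0 fully out, 0.012 pushed fully in. A return spring pushes it out with 2 N at the start of travel and 7 N fully in. Well pushed in means more than 0.006.
- tray: Shallow grey plastic open tray, fixed to the bench, 220 x 220 mm outside, 30 mm high, walls and floor 4 mm thick. Origin: centre of its underside on the bench; the inner floor is 4 mm above it.
- timer: Bystander: small white bench timer, 68 x 62 x 18 mm, at the right. Origin: centre of its underside.
- tip_box: Bystander: pipette tip box, red base with white tips, 89 x 125 x 67 mm, at the back. Origin: centre of its underside.
- bottle: Bystander: clear reagent bottle with a blue cap, 68 mm in diameter, 150 mm high, at the back left. Origin: centre of its underside.
- swab_tub: Bystander: round clear tub of swabs, 77 mm in diameter, 80 mm high, at the back right. Origin: centre of its underside.
There are look-alikes about, which are no part of the job. Several things have the shape of the bar; the one meant has the colours described above.

How it is judged (in metres and radians):
On the way, in this order (a step that is already met when the one before it is completed fails the run):
1. the plain end is pressed on the plunger (end point within 15 mm of its tip, bar within 0.15 rad of the tester's x axis), which is in more than 6 mm, for 0.3 s (value of joint plunger above 0.006 m and distance between plain_end and plunger_tip below 0.015 m and angle between the x axis of bar and the x axis of tester, either way round below 0.15 rad), for 0.3 s.
2. then, turned end for end, the stepped end is pressed on the plunger in the same way, for 0.3 s (value of joint plunger above 0.006 m and distance between stepped_end and plunger_tip below 0.015 m and angle between the x axis of bar and the x axis of tester, either way round below 0.15 rad), for 0.3 s.
At the end, for the whole second after the job is handed in: The bar lies at rest on the inner floor of the tray (origin under 10 mm above the tray's), within 90 mm of the tray's centre, level and right way up within 0.1 rad, and the plunger is out again (under 2 mm) (horizontal distance between bar and tray below 0.09 m and z of bar in the frame of tray below 0.01 m and angle between bar's own z axis and vertical below 0.1 rad and linear speed of bar below 0.02 m/s and value of joint plunger below 0.002 m); the robot touches nothing.
It fails at once if the timer is pushed more than 30 mm away or tipped over (distance of timer from where it was at the start of the episode above 0.03 m or angle between timer's own z axis and vertical above 0.6 rad).
It fails at once if the tip box is pushed more than 30 mm away or tipped over (distance of tip_box from where it was at the start of the episode above 0.03 m or angle between tip_box's own z axis and vertical above 0.6 rad).
It fails at once if the bottle is pushed more than 30 mm away or tipped over (distance of bottle from where it was at the start of the episode above 0.03 m or angle between bottle's own z axis and vertical above 0.6 rad).
It fails at once if the swab tub is pushed more than 30 mm away or tipped over (distance of swab_tub from where it was at the start of the episode above 0.03 m or angle between swab_tub's own z axis and vertical above 0.6 rad).
It also fails if it takes over 61 s, if anything falls off the work surface, if the arm or the gripper's body presses on something with over 40 N, if the wrist force passes 120 N, or if a joint passes its speed limit or range.

## Robot

A 7-joint arm with a two-finger parallel gripper is mounted at the origin on a cart in front of the work surface, level with it; the furniture and walls round the work are solid. World frame = base frame: x ahead of the robot, y to its left, z up, the work surface at z = 0. Lengths are in mm, angles in rad, forces in N, time in s.
With the tool pointing down it reaches from about 400 to 875 mm from the base axis. Payload 4.4 kg.
Tool frame: the origin (TCP) lies midway between the tips of the shut fingers; the grasp point (between the pads) lies 19 mm behind it (ctrl.pinch_z is the distance from the TCP to the grasp point, in mm); z points along the fingers, y is the line along which they close (so a half turn about z gives the same grasp; the last joint's range is limited). The gripper opens to 85 mm and grips with 20 to 120 N. Pads are 22 mm wide; open, the fingers measure 114 mm over their backs; the gripper's body (76 mm by 85 mm) begins 54 mm behind the grasp point. The pads swing forward as they close: fully open they stand 13 mm farther back than shut.
Start: joints at [-1.291, 0.628, 0.038, 1.517, -0.027, 0.996, -0.02], TCP at [220.294, 611.546, 231.313] pointing down, gripper open.
Joint ranges: [-3.06, 3.06], [-0.37, 2.12], [-1.25, 1.32], [0.18, 2.47], [-1.1, 4.24], [0.23, 1.98], [-2.94, 2.94]. Speed limits (rad/s): [2.57, 2.57, 3.14, 3.14, 3.14, 3.14, 3.14].

## Interface

Orientations are given as [roll, pitch, yaw] about the fixed x, y, z axes, in that order (R = Rz(yaw) Ry(pitch) Rx(roll)).
In Python, from cell import read_state, cams, order, ctrl gives the robot as it stands.
- The arm moves only by the tool move_arm, never from a script. Its argument "targets" is text: rows parted by semicolons, each of 7 numbers parted by spaces: the gripper's target within -1 to 1 (fully open at 1, half-way at 0, shut at -1), then the shift along the tool's x, y, z in cm, then the turn, a rotation vector about the tool's x, y, z in degrees. A call has 1 to 5 rows; each row shifts and turns the commanded pose from where the row before left it, along the tool's axes as they then stand; what a row does not reach is not made up. A row lasts 1/12 s, in which the tool goes at most 41.7 mm and 7.16 degrees, less where a joint would pass 70% of its speed; a pose out of reach is approached as far as the arm can. A call with a gripper value outside its range is refused whole. The fingers move at their own pace and stop on an object; the grip force is fixed at half the most. Time passes only in rows, so rows that do not move let the fingers close. It gives the time, the measured TCP pose, the force, the opening and the grip force at its end, in the units of the state.
- read_state(): the state, without advancing time (a new reading comes with each control period).
- cams.get_image(name): name is "scene" or "side" or "wrist"; returns a dict with "color" (384x512x3 uint8, red, green, blue), "fovy" (degrees; the focal length in pixels is half the picture's height over the tangent of half this angle, whatever the lens; pixels are square), "cx", "cy" (the principal point, pixels), "rvec" (rotation vector, rad) and "tvec" (3), from world to camera coordinates, as OpenCV has them. Camera axes: x right, y down, z forward; pixel columns grow to the right and rows downward; lengths in mm; the calibration is good to about 2 mm. A picture is of the moment at which its call begins. There is no depth.
- order.finish_job(): hands the job in; it is judged then, once.
The state is a dict: "clock": time; "qpos": joint angles; "qd": joint speeds; "tau": joint torques, N m; "eef_pos": TCP position; "tool_rot": TCP orientation; "force": force on the tool from outside, world axes, zero at the start; "torque": the same for the moment, N m; "width": finger opening in mm; "gripper_force": force on a finger pad.
Only numpy, scipy, OpenCV 4.12 (cv2) and the standard library are available. Lean on these libraries where they do the work, as an engineer would, in place of code of your own. Each camera call takes 0.05 s, during which the arm holds its last target. There are 200 camera calls.

## Working session

There is one attempt and no reset: what is moved stays moved. The work goes in short steps, Python scripts to look and compute and a tool call to move; the robot and the scene stay as the last step left them, time stands still between calls to the robot, and variables do not carry over. Pictures are saved under pics/ and viewed, at most 10 in all, crops included, and the job is handed in when it is done.

Besides the shell and the picture viewer there is one more tool, called after "Emit:" as a command line: name --argument value ..., lists and objects as JSON in quotes. move_arm: Moves the arm, as the interface text tells. Its arguments: {"type":"object","properties":{"targets":{"type":"string"}},"required":["targets"]}

```bash
ls; mkdir -p pics; cat > h.py <<'E'
import numpy as np, cv2
from cell import read_state, cams, order, ctrl
from scipy.spatial.transform import Rotation as R
def shot(name,fn,crop=None,scale=1):
    d=cams.get_image(name); im=d["color"][:,:,::-1].copy()
    np.save('pics/'+fn+'.npy',dict(d),allow_pickle=True)
    cv2.imwrite('pics/'+fn+'_full.png',im)
    if crop: x0,y0,x1,y1=crop; im=im[y0:y1,x0:x1]
    if scale!=1: im=cv2.resize(im,None,fx=scale,fy=scale,interpolation=cv2.INTER_CUBIC)
    cv2.imwrite('pics/'+fn+'.png',im); return d
def load(fn): return np.load('pics/'+fn+'.npy',allow_pickle=True).item()
def K(d):
    h=d["color"].shape[0]; f=h/2/np.tan(np.radians(d["fovy"])/2)
    return f,float(d["cx"]),float(d["cy"])
def px2w(d,u,v,z):
    f,cx,cy=K(d); Rm=cv2.Rodrigues(np.array(d["rvec"],float))[0]; t=np.array(d["tvec"],float).ravel()
    c=-Rm.T@t; r=Rm.T@np.array([(u-cx)/f,(v-cy)/f,1]); return c+r*(z-c[2])/r[2]
def w2px(d,p):
    f,cx,cy=K(d); Rm=cv2.Rodrigues(np.array(d["rvec"],float))[0]; q=Rm@np.array(p,float)+np.array(d["tvec"],float).ravel()
    return np.array([cx+f*q[0]/q[2],cy+f*q[1]/q[2]])
E
python3 - <<'E'
from h import *
a=shot("scene","s0"); b=shot("side","d0")
ims=[cv2.resize(x["color"][:,:,::-1],(800,600),interpolation=cv2.INTER_CUBIC) for x in (a,b)]
cv2.imwrite('pics/s0b.png',ims[0]);cv2.imwrite('pics/d0b.png',ims[1])
s=read_state();print(s["clock"],s["eef_pos"],s["tool_rot"],s["width"],[k for k in a], ctrl.pinch_z)
E
```

```text
pics
0.1 [220.08318162 611.02452979 230.47545646] [-3.13989552e+00  2.23468808e-05  2.79582295e+00] 85.39610105738944 ['color', 'fovy', 'cx', 'cy', 'rvec', 'tvec'] 18.700000000000003
```

View pics/s0b.png

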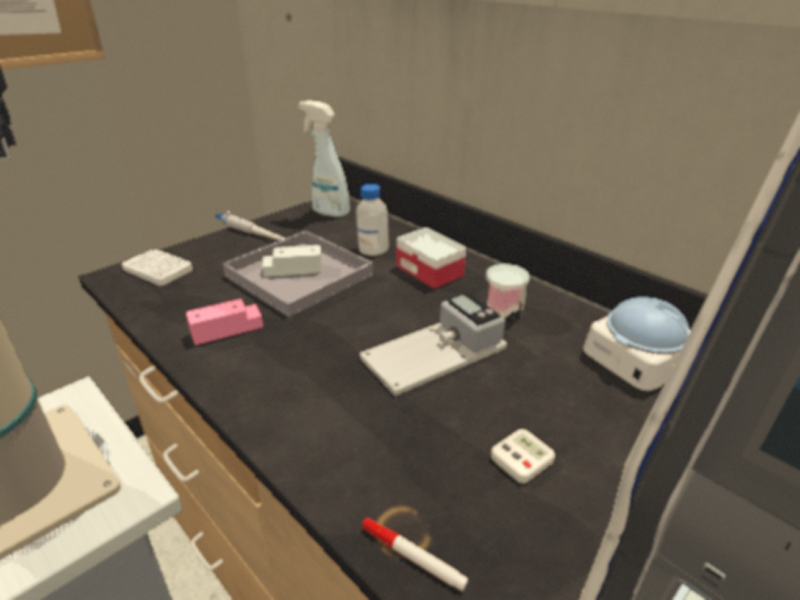

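View pics/d0b.png

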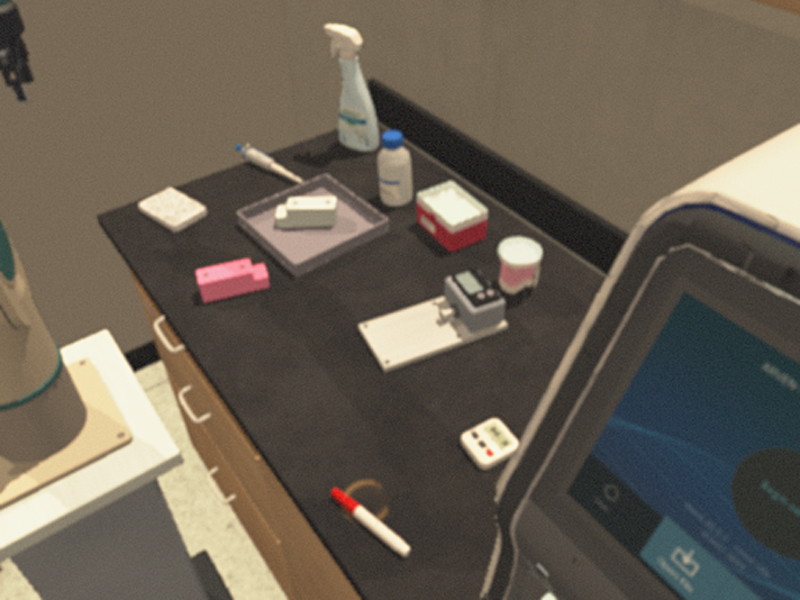

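Bar candidates in the scene view (800 px): pale stepped bar in the tray at (295,262), and pink stepped bar on the bench at (224,321). The pale one in the tray fits the bare aluminium description. I'll confirm it with one crop.

```bash
python3 - <<'E'
from h import *
a=load("s0");b=load("d0")
A=cv2.resize(a["color"][140:205,135:245,::-1],(500,295),interpolation=cv2.INTER_CUBIC)
B=cv2.resize(b["color"][175:240,225:330,::-1],(500,300),interpolation=cv2.INTER_CUBIC)
cv2.imwrite('pics/c0.png',np.vstack([A,B]))
s=1/1.5625
print("tray");
for u,v in [(224,270),(291,310),(372,268),(303,233)]: print(px2w(a,u*s,v*s,30).round(0))
print("tester s")
for u,v in [(361,351),(396,391),(506,346)]: print(px2w(a,u*s,v*s,12).round(0))
print("tester d")
for u,v in [(359,325),(388,367),(507,324)]: print(px2w(b,u*s,v*s,12).round(0))
print("others")
for u,v in [(372,250),(430,275),(505,315),(523,468)]: print(px2w(a,u*s,v*s,0).round(0))
E
```

```text
tray
[458. 266.  30.]
[473.  53.  30.]
[684.  68.  30.]
[677. 297.  30.]
tester s
[ 501. -107.   12.]
[ 475. -219.   12.]
[ 691. -267.   12.]
tester d
[ 499. -110.   12.]
[ 483. -218.   12.]
[ 701. -260.   12.]
others
[775. 170.  -0.]
[789.   1.   0.]
[ 782. -199.    0.]
[ 503. -435.    0.]
```

View pics/c0.png

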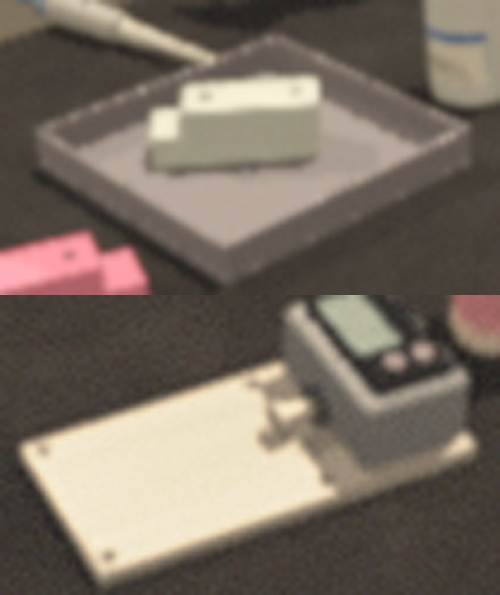

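Confirmed: the tray bar is pale bare metal, with its step at the left (crop 148–180,110–165) and its plain end at the right (320,75–158). The lower crop shows the tester plate with the plunger pointing left at about (270,430).

```bash
python3 - <<'E'
from h import *
a=load("s0")
g=lambda u,v,z:px2w(a,135+u/4.545,140+v/4.538,z).round(0)
print("bottom front step,plain",g(148,168,4),g(318,158,4))
print("top front: step edge, plain; back plain, back step edge",g(182,108,49),g(320,101,49),g(316,77,49),g(184,84,49))
print("ledge",g(148,138,30),g(155,112,30))
s=read_state(); print(s["tool_rot"], R.from_euler('xyz',s["tool_rot"]).as_matrix().round(3))
d=cams.get_image("wrist"); Rm=cv2.Rodrigues(np.array(d["rvec"]))[0]; print("cam pos",-Rm.T@np.array(d["tvec"]),"fwd",Rm[2],d["fovy"])
E
```

```text
bottom front step,plain [522. 232.   4.] [619. 160.   4.]
top front: step edge, plain; back plain, back step edge [547. 218.  49.] [625. 160.  49.] [645. 192.  49.] [569. 248.  49.]
ledge [523. 227.  30.] [548. 257.  30.]
[-3.13989552e+00  2.23468808e-05  2.79582295e+00] [[-0.941  0.339 -0.001]
 [ 0.339  0.941 -0.002]
 [-0.    -0.002 -1.   ]]
cam pos [149.96546967 637.56608165 374.10277425] fwd [ 0.27729604 -0.10292334 -0.95525582] 58.65859091404396
```

Emit:
move_arm --targets "1 -3.4 -1.8 0 0 0 0;1 -3.4 -1.8 0 0 0 0;1 -3.4 -1.8 0 0 0 0;1 -3.4 -1.8 0 0 0 0;1 -3.4 -1.8 0 0 0 0"

```text
clock: 0.57
eef_pos: [350.5, 467.6, 231.1]
tool_rot: [-3.141, -0.0, 2.796]
force: [1.0, 0.3, -0.4]
width: 85.7
gripper_force: 0.0
```

Emit:
move_arm --targets "1 -3.4 -1.8 0 0 0 0;1 -3.4 -1.8 0 0 0 0;1 -3.4 -1.8 0 0 0 0;1 -3.4 -1.8 0 0 0 0;1 -3.4 -1.8 0 0 0 0"

```text
clock: 0.98
eef_pos: [480.0, 325.3, 231.2]
tool_rot: [-3.141, -0.0, 2.796]
force: [0.8, 0.0, 0.3]
width: 85.2
gripper_force: 0.0
```

Emit:
move_arm --targets "1 -3.4 -1.8 0 0 0 0;1 -3.4 -1.8 0 0 0 0;1 -3.4 -1.8 0 0 0 0;1 -3.4 -1.8 0 0 0 0;1 0 0 0 0 0 5"

```text
clock: 1.4
eef_pos: [588.9, 202.4, 231.1]
tool_rot: [-3.138, 0.007, 2.695]
force: [1.6, -1.5, 0.4]
width: 85.5
gripper_force: 0.0
```

Emit:
move_arm --targets "1 0 0 0 0 0 6;1 0 0 0 0 0 6;1 0 0 0 0 0 0;1 0 0 0 0 0 0"

```text
clock: 1.73
eef_pos: [582.4, 213.2, 231.0]
tool_rot: [-3.141, -0.0, 2.502]
force: [0.1, -0.3, -0.2]
width: 85.4
gripper_force: 0.0
```

```bash
python3 - <<'E'
from h import *
shot("wrist","w1"); im=cv2.imread('pics/w1_full.png'); cv2.imwrite('pics/w1.png',cv2.resize(im,(800,600),interpolation=cv2.INTER_CUBIC))
s=read_state();print(s["clock"],s["eef_pos"],np.degrees(s["tool_rot"]),s["qpos"])
E
```

```text
1.7833 [582.45611506 213.32389612 231.10515895] [-1.79977329e+02 -9.39539331e-03  1.43379882e+02] [-0.47520197  0.5877378   0.12833457  1.60736946 -0.08710691  0.95250815
  0.61403832]
```

View pics/w1.png

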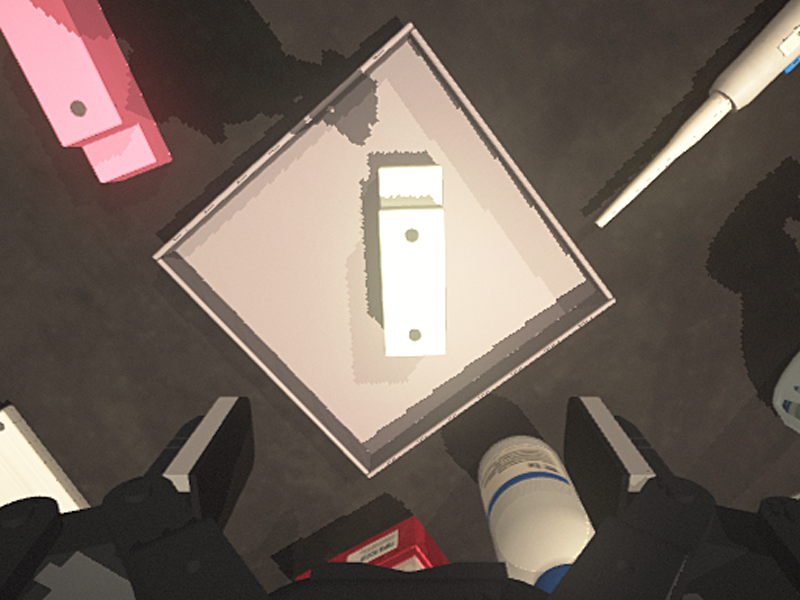

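The wrist view shows the bar with its step edge at (379–443,207), its plain end at (386–445,355) and the step end at (379–442,166). The tray rim corners are at (411,24), (614,299), (369,476) and (154,258).

```bash
cat >> h.py <<'E'
def totool(v,s):  # world vector (mm) -> tool axes (cm)
    return (R.from_euler('xyz',s["tool_rot"]).inv().apply(v)/10).round(2)
E
python3 - <<'E'
from h import *
d=load("w1");k=1/1.5625;g=lambda u,v,z:px2w(d,u*k,v*k,z)
P=(g(386,356,49)+g(445,354,49))/2; S=(g(379,208,49)+g(443,206,49))/2; E=(g(379,166,30)+g(442,166,30))/2
print(P,S,E,"len",np.linalg.norm((P-S)[:2]),"w",np.linalg.norm(g(386,356,49)-g(445,354,49)))
h=E-P; print("head",np.degrees(np.arctan2(h[1],h[0])),"len",np.linalg.norm(h[:2])); 
c=(P+E)/2; print("centre",c, "tray",np.mean([g(*p,30) for p in [(411,24),(614,299),(369,476),(154,258)]],axis=0))
s=read_state(); print(totool(np.array([c[0],c[1],0])-s["eef_pos"]*[1,1,0],s))
E
```

```text
[635.49619642 180.42118846  49.        ] [556.00991716 235.60964     49.        ] [537.30019838 249.16447115  30.        ] len 96.76690432863009 w 38.88099089202764
head 145.005597350978 len 119.86698021096187
centre [586.3981974  214.79282981  39.5       ] tray [586.52808965 193.11216889  30.        ]
[-0.23  0.35 -0.  ]
```

Emit:
move_arm --targets "1 -0.2 0.3 3 0 0 -1.6;1 0 0 4 0 0 0;1 0 0 4 0 0 0;1 0 0 4 0 0 0;1 0 0 3 0 0 0"

```text
clock: 2.2
eef_pos: [584.5, 214.3, 48.4]
tool_rot: [-3.14, -0.002, 2.53]
force: [-0.2, -0.5, 0.2]
width: 85.0
gripper_force: 0.0
```

Emit:
move_arm --targets "1 0 0 2 0 0 0;1 0 0 2 0 0 0;1 0 0 0 0 0 0;-1 0 0 0 0 0 0;-1 0 0 0 0 0 0"

```text
clock: 2.62
eef_pos: [586.9, 214.7, 12.4]
tool_rot: [3.14, 0.001, 2.528]
force: [0.5, 0.2, 0.4]
width: 63.7
gripper_force: 0.0
```

Emit:
move_arm --targets "-1 0 0 0 0 0 0;-1 0 0 0 0 0 0;-1 0 0 0 0 0 0;-1 0 0 0 0 0 0;-1 0 0 0 0 0 0"

```text
clock: 3.03
eef_pos: [587.0, 214.4, 13.2]
tool_rot: [3.14, 0.001, 2.527]
force: [-0.7, -0.2, 6.3]
width: 39.1
gripper_force: 62.9
```

Emit:
move_arm --targets "-1 0 0 -3 0 0 0;-1 0 0 -4 0 0 0;-1 0 0 -4 0 0 0;-1 -1.8 -3.5 0 0 0 0;-1 -1.8 -3.5 0 0 0 0"

```text
clock: 3.45
eef_pos: [577.1, 140.1, 124.6]
tool_rot: [3.134, 0.004, 2.534]
force: [0.5, -3.2, -4.9]
width: 39.3
gripper_force: 62.9
```

Emit:
move_arm --targets "-1 -1.8 -3.5 0 0 0 0;-1 -1.8 -3.5 0 0 0 0;-1 -1.8 -3.5 0 0 0 0;-1 -1.8 -3.5 0 0 0 0;-1 -1.8 -3.5 0 0 0 0"

```text
clock: 3.87
eef_pos: [546.8, -60.1, 121.6]
tool_rot: [-3.142, -0.0, 2.528]
force: [1.0, -0.5, -5.3]
width: 39.5
gripper_force: 62.9
```

Emit:
move_arm --targets "-1 -1.8 -3.5 0 0 0 0;-1 -1.8 -3.5 0 0 0 0;-1 -1.8 -3.5 0 0 0 0;-1 0 0 0 0 0 -6;-1 0 0 0 0 0 -6"

```text
clock: 4.28
eef_pos: [529.8, -179.8, 121.5]
tool_rot: [-3.139, 0.0, 2.735]
force: [0.2, 2.2, -4.8]
width: 39.4
gripper_force: 62.7
```

Emit:
move_arm --targets "-1 0 0 0 0 0 -6;-1 0 0 0 0 0 -5.5;-1 0 0 0 0 0 0;-1 0 0 0 0 0 0"

```text
clock: 4.62
eef_pos: [530.9, -175.5, 121.4]
tool_rot: [3.141, -0.0, 2.934]
force: [0.2, -0.6, -4.8]
width: 38.9
gripper_force: 62.8
```

```bash
python3 - <<'E'
from h import *
shot("wrist","w2"); im=cv2.imread('pics/w2_full.png'); cv2.imwrite('pics/w2.png',cv2.resize(im,(800,600),interpolation=cv2.INTER_CUBIC))
s=read_state();print(s["clock"],s["eef_pos"],np.degrees(s["tool_rot"]),s["qpos"],s["force"])
E
```

```text
4.6667 [ 531.04078455 -175.45111299  121.36823242] [ 1.79999932e+02 -1.46794834e-02  1.68129076e+02] [ 0.32262373  0.64714608 -0.08227778  1.87408717  0.08493189  0.62395612
  1.5515399 ] [-0.10309681 -0.07544043 -4.02809602]
```

View pics/w2.png

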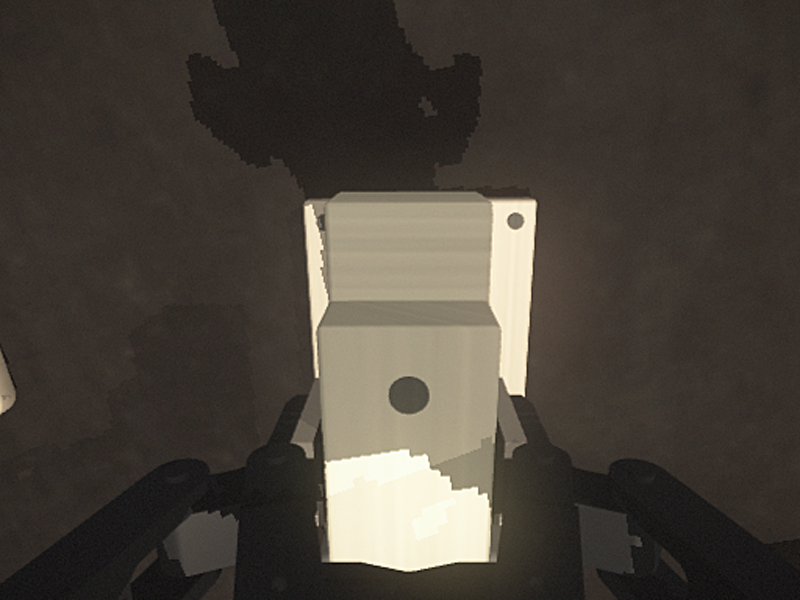

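The wrist view shows the bar level in the grip: ledge end edge (328–491,204), step edge (318–500,326). The plate's near edge runs (304,199)–(537,200), and its sides go to (313,376) and (524,396).

```bash
python3 - <<'E'
from h import *
d=load("w2");k=1/1.5625;g=lambda u,v,z:px2w(d,u*k,v*k,z)
s=read_state();p=s["eef_pos"];ub=p[2]-9.2
L,Rr=g(304,199,12),g(537,200,12);l2,r2=g(313,376,12),g(524,396,12)
print("plate",L,Rr,np.linalg.norm(L-Rr)); 
hd=lambda v:np.degrees(np.arctan2(v[1],v[0]))
print(hd(l2-L),hd(r2-Rr),hd(L-Rr)-90)
th=np.radians(np.mean([hd(l2-L),hd(r2-Rr),hd(L-Rr)-90]));x=np.array([np.cos(th),np.sin(th)]);y=np.array([-x[1],x[0]])
o=((L+Rr)/2)[:2]+110*x; print("origin",o,np.degrees(th))
e=(g(328,205,ub+26)+g(491,204,ub+26))/2; w=np.linalg.norm(g(328,205,ub+26)-g(491,204,ub+26)); print("bar step end",e,"w",w)
st=(g(318,326,ub+45)+g(500,326,ub+45))/2;print("step edge",st,hd(e-st))
rel=lambda q:(np.dot(q[:2]-o,x),np.dot(q[:2]-o,y))
print("tester frame: TCP",rel(p),"step end",rel(e),"step edge",rel(st))
E
```

```text
plate [ 474.9706459  -213.00588068   12.        ] [ 497.81886223 -106.33607465   12.        ] 109.08936019815945
-12.208221287418457 -11.619920289524112 -192.08982728609004
origin [ 520.43654639 -264.27096034] -71.97265628767754
bar step end [ 472.80641278 -162.23301369  138.16823242] w 38.36822402316509
step edge [ 495.81848899 -167.17164699  157.16823242] 167.8874519607965
tester frame: TCP (np.float64(-81.17788383037247), np.float64(37.570817510049714)) step end (np.float64(-111.76893243867576), np.float64(-13.714150558295918)) step edge (np.float64(-99.95117538068456), np.float64(6.639875296025534))
```

Emit:
move_arm --targets "-1 0 0.55 3 0 0 0;-1 0 0 3 0 0 0;-1 0 0 2.5 0 0 0;-1 0 0 1.2 0 0 0;-1 0 0 0 0 0 0"

```text
clock: 5.08
eef_pos: [531.3, -169.7, 22.6]
tool_rot: [-3.141, -0.003, 2.936]
force: [-0.3, 0.6, -4.8]
width: 39.4
gripper_force: 63.6
```

```bash
python3 - <<'E'
from h import *
a=shot("scene","s3"); b=shot("side","d3")
A=cv2.resize(a["color"][175:260,215:340,::-1],(440,300),interpolation=cv2.INTER_CUBIC)
B=cv2.resize(b["color"][160:245,215:340,::-1],(440,300),interpolation=cv2.INTER_CUBIC)
cv2.imwrite('pics/c3.png',np.vstack([A,B]))
s=read_state();print(s["eef_pos"],s["force"])
E
```

```text
[ 532.79430701 -170.10178164   24.4395379 ] [ 0.21266901 -0.04269992 -4.25013118]
```

View pics/c3.png

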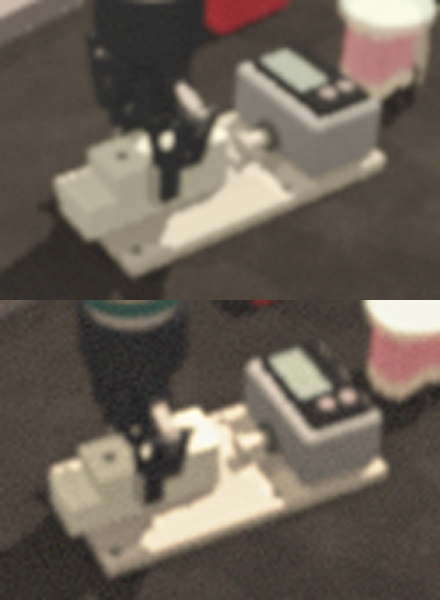

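The bar is in line with the plunger and just clear of it (plunger disc at about (240,140) in the upper crop, bar end at about (225,160)). Pressing now.

Emit:
move_arm --targets "-1 -1.5 0 0 0 0 0;-1 -0.5 0 0 0 0 0;-1 -0.3 0 0 0 0 0;-1 -0.3 0 0 0 0 0;-1 0 0 0 0 0 0"

```text
clock: 5.6
eef_pos: [557.2, -175.3, 24.5]
tool_rot: [-3.141, -0.001, 2.937]
force: [-3.6, 1.3, -2.7]
width: 39.1
gripper_force: 63.7
```

Emit:
move_arm --targets "-1 -0.3 0 0 0 0 0;-1 0 0 0 0 0 0;-1 0 0 0 0 0 0;-1 0 0 0 0 0 0;-1 0 0 0 0 0 0"

```text
clock: 6.02
eef_pos: [560.1, -175.9, 24.1]
tool_rot: [-3.141, -0.001, 2.937]
force: [-4.6, 0.7, -2.8]
width: 39.4
gripper_force: 63.8
```

Emit:
move_arm --targets "-1 -0.3 0 0 0 0 0;-1 0 0 0 0 0 0;-1 0 0 0 0 0 0;-1 0 0 0 0 0 0;-1 0 0 0 0 0 0"

```text
clock: 6.43
eef_pos: [562.7, -176.5, 24.1]
tool_rot: [-3.141, -0.002, 2.937]
force: [-5.7, -0.1, -3.2]
width: 39.4
gripper_force: 63.8
```

Emit:
move_arm --targets "-1 0 0 0 0 0 0;-1 0 0 0 0 0 0;-1 0 0 0 0 0 0;-1 0 0 0 0 0 0;-1 0 0 0 0 0 0"

```text
clock: 6.85
eef_pos: [562.7, -176.4, 24.1]
tool_rot: [-3.142, -0.002, 2.937]
force: [-6.3, 1.2, -2.0]
width: 39.2
gripper_force: 63.8
```

```bash
python3 - <<'E'
from h import *
f=[]
for i in range(2):
    a=shot("scene","s4"); f.append(read_state()["force"])
b=shot("side","d4")
print(np.mean(f,axis=0),read_state()["eef_pos"])
A=cv2.resize(a["color"][185:250,260:340,::-1],(440,357),interpolation=cv2.INTER_CUBIC)
B=cv2.resize(load("s3")["color"][185:250,260:340,::-1],(440,357),interpolation=cv2.INTER_CUBIC)[:240]
cv2.imwrite('pics/c4.png',np.vstack([A,B]))
E
```

```text
[-5.29306272  0.15166369 -2.84659669] [ 562.72520255 -176.47513484   24.07560402]
```

View pics/c4.png

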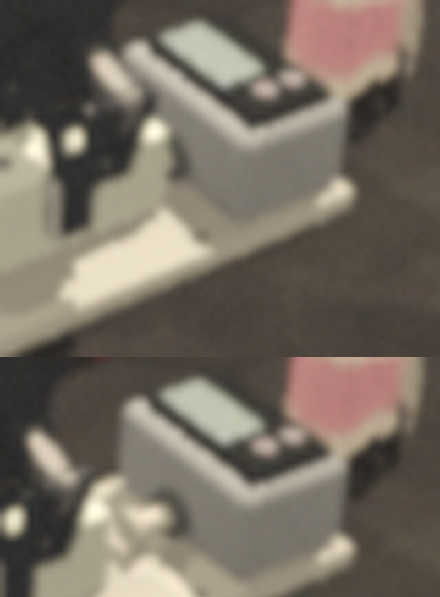

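The plunger is visibly pushed in (bar end at crop (165,150), only the guide showing), with the force at 5.5–6 N, about 8–9 mm. I'll add a small margin, hold, then back off and lift.

Emit:
move_arm --targets "-1 -0.15 0 0 0 0 0;-1 0 0 0 0 0 0;-1 0 0 0 0 0 0;-1 0 0 0 0 0 0;-1 0 0 0 0 0 0"

```text
clock: 7.42
eef_pos: [564.0, -176.7, 24.1]
tool_rot: [-3.142, -0.002, 2.937]
force: [-6.7, 0.5, -2.8]
width: 39.2
gripper_force: 63.8
```

Emit:
move_arm --targets "-1 0 0 0 0 0 0;-1 1 0 0 0 0 0;-1 3 0 0 0 0 0;-1 0.5 0 -3 0 0 0;-1 0 0 -4 0 0 0"

```text
clock: 7.83
eef_pos: [517.2, -166.6, 92.0]
tool_rot: [3.141, -0.008, 2.937]
force: [1.6, 0.2, -3.8]
width: 39.4
gripper_force: 63.3
```

Emit:
move_arm --targets "-1 0 0 -4 0 0 0;-1 0 0 0 0 0 0;-1 0 0 0 0 0 7;-1 0 0 0 0 0 7;-1 0 0 0 0 0 7"

```text
clock: 8.25
eef_pos: [523.0, -168.0, 134.7]
tool_rot: [3.14, 0.004, 2.565]
force: [0.5, -1.0, -4.2]
width: 39.0
gripper_force: 63.7
```

Emit:
move_arm --targets "-1 0 0 0 0 0 7;-1 0 0 0 0 0 7;-1 0 0 0 0 0 7;-1 0 0 0 0 0 7;-1 0 0 0 0 0 7"

```text
clock: 8.67
eef_pos: [522.9, -167.9, 134.2]
tool_rot: [3.139, 0.002, 1.955]
force: [-0.2, 0.1, -4.6]
width: 39.1
gripper_force: 63.6
```

Emit:
move_arm --targets "-1 0 0 0 0 0 7;-1 0 0 0 0 0 7;-1 0 0 0 0 0 7;-1 0 0 0 0 0 7;-1 0 0 0 0 0 7"

```text
clock: 9.08
eef_pos: [522.9, -167.9, 134.1]
tool_rot: [3.138, 0.001, 1.344]
force: [0.1, 0.5, -4.5]
width: 39.2
gripper_force: 63.6
```

Emit:
move_arm --targets "-1 0 0 0 0 0 7;-1 0 0 0 0 0 7;-1 0 0 0 0 0 7;-1 0 0 0 0 0 7;-1 0 0 0 0 0 7"

```text
clock: 9.5
eef_pos: [522.8, -167.9, 134.1]
tool_rot: [3.138, -0.001, 0.733]
force: [-0.4, -0.5, -4.5]
width: 39.7
gripper_force: 63.6
```

Emit:
move_arm --targets "-1 0 0 0 0 0 7;-1 0 0 0 0 0 7;-1 0 0 0 0 0 7;-1 0 0 0 0 0 7;-1 0 0 0 0 0 7"

```text
clock: 9.92
eef_pos: [522.7, -167.9, 134.1]
tool_rot: [3.139, -0.002, 0.123]
force: [-1.5, 0.6, -5.6]
width: 39.5
gripper_force: 63.6
```

Emit:
move_arm --targets "-1 0 0 0 0 0 7;-1 0 0 0 0 0 7;-1 0 0 0 0 0 5;-1 0 0 0 0 0 0;-1 0 0 0 0 0 0"

```text
clock: 10.33
eef_pos: [522.0, -167.7, 133.9]
tool_rot: [3.14, -0.001, -0.2]
force: [0.4, 0.3, -4.7]
width: 39.3
gripper_force: 63.6
```

```bash
cat > t.py <<'E'
from h import *
s=read_state(); o=np.array([594.0,-182.6]);x=np.array([.978,-.208]);y=np.array([.208,.978])
q=s["eef_pos"][:2]-o; print(s["clock"],s["eef_pos"],np.degrees(s["tool_rot"]),"tester",q@x,q@y,s["qpos"].round(2))
E
python3 t.py
```

```text
10.3333 [ 522.04942463 -167.67206109  133.91868539] [ 1.79919247e+02 -5.69782244e-02 -1.14799225e+01] tester -73.47267400245907 -0.36619542315313985 [-0.23  0.76  0.81  1.91 -0.76  0.8  -0.77]
```

Emit:
move_arm --targets "-1 0 0 3.5 0 0 0.5;-1 0 0 3.5 0 0 0;-1 0 0 2.5 0 0 0;-1 0 0 1.5 0 0 0;-1 0 0 0 0 0 0"

```text
clock: 10.75
eef_pos: [520.6, -167.4, 22.0]
tool_rot: [-3.141, 0.002, -0.21]
force: [0.1, 0.5, -3.6]
width: 39.1
gripper_force: 64.7
```

Emit:
move_arm --targets "-1 1.5 0 0 0 0 0;-1 1 0 0 0 0 0;-1 0.5 0 0 0 0 0;-1 0.3 0 0 0 0 0;-1 0 0 0 0 0 0"

```text
clock: 11.17
eef_pos: [553.2, -174.6, 24.4]
tool_rot: [-3.141, 0.001, -0.212]
force: [-2.3, 0.1, -4.4]
width: 39.2
gripper_force: 64.8
```

Emit:
move_arm --targets "-1 0.3 0 0 0 0 0;-1 0.3 0 0 0 0 0;-1 0 0 0 0 0 0;-1 0 0 0 0 0 0;-1 0 0 0 0 0 0"

```text
clock: 11.58
eef_pos: [558.5, -175.6, 24.1]
tool_rot: [-3.141, 0.001, -0.213]
force: [-3.6, 0.7, -3.2]
width: 39.4
gripper_force: 65.0
```

```bash
python3 t.py
```

```text
11.5833 [ 558.45831267 -175.59498955   24.12805821] [-1.79972856e+02  8.46606309e-02 -1.22121493e+01] tester -36.21681237922964 -0.5417707440812135 [-0.14  0.95  0.66  1.85 -0.91  0.68 -0.7 ]
```

Force reads 3.6 N, about 4 mm in. Six more mm.

Emit:
move_arm --targets "-1 0.3 0 0 0 0 0;-1 0.3 0 0 0 0 0;-1 0 0 0 0 0 0;-1 0 0 0 0 0 0;-1 0 0 0 0 0 0"

```text
clock: 12.0
eef_pos: [563.6, -176.7, 24.0]
tool_rot: [-3.141, 0.003, -0.213]
force: [-6.2, 1.7, -2.2]
width: 39.6
gripper_force: 65.1
```

Emit:
move_arm --targets "-1 0 0 0 0 0 0;-1 0 0 0 0 0 0;-1 0 0 0 0 0 0;-1 0 0 0 0 0 0;-1 0 0 0 0 0 0"

```text
clock: 12.42
eef_pos: [563.6, -176.7, 24.0]
tool_rot: [-3.141, 0.003, -0.213]
force: [-6.2, 1.8, -2.0]
width: 39.7
gripper_force: 65.1
```

```bash
python3 t.py; python3 - <<'E'
from h import *
a=shot("scene","s5");b=shot("side","d5"); print(read_state()["force"])
A=cv2.resize(a["color"][175:255,225:340,::-1],(440,306),interpolation=cv2.INTER_CUBIC)
B=cv2.resize(b["color"][160:235,225:340,::-1],(440,287),interpolation=cv2.INTER_CUBIC)
cv2.imwrite('pics/c5.png',np.vstack([A,B]))
E
```

```text
12.4167 [ 563.55892873 -176.66754908   24.02606313] [-1.79951387e+02  1.70378434e-01 -1.22161264e+01] tester -31.005317497496225 -0.5298058245643124 [-0.14  0.95  0.67  1.84 -0.91  0.69 -0.71]
[-6.65581082  2.44066275 -1.37418428]
```

View pics/c5.png

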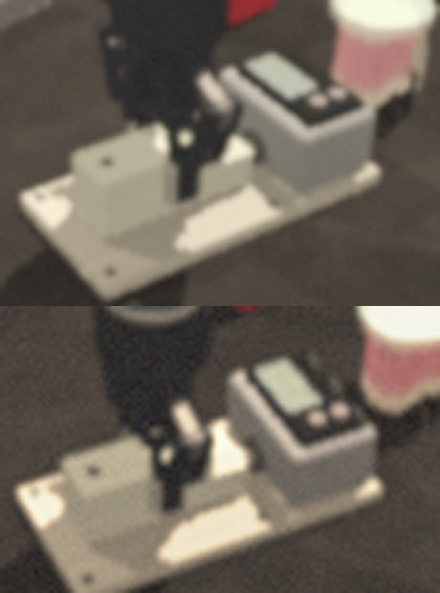

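The stepped end is seated on the plunger, and the bar is level and aligned (plunger hidden behind the end at (250,150), 6.2–6.6 N). Retracting and going to the tray.

Emit:
move_arm --targets "-1 -1 0 0 0 0 0;-1 -3 0 0 0 0 0;-1 -0.5 0 -3 0 0 0;-1 0 0 -4 0 0 0;-1 0 0 -4 0 0 0"

```text
clock: 12.93
eef_pos: [521.1, -167.9, 135.2]
tool_rot: [3.141, 0.0, -0.215]
force: [2.2, -0.0, -3.8]
width: 39.4
gripper_force: 64.6
```

Emit:
move_arm --targets "-1 -0.2 -3.7 0 0 0 0;-1 -0.2 -3.7 0 0 0 0;-1 -0.2 -3.7 0 0 0 0;-1 -0.2 -3.7 0 0 0 0;-1 -0.2 -3.7 0 0 0 0"

```text
clock: 13.35
eef_pos: [552.2, 17.2, 134.9]
tool_rot: [-3.141, -0.003, -0.213]
force: [0.4, 0.9, -4.6]
width: 39.4
gripper_force: 64.9
```

Emit:
move_arm --targets "-1 -0.2 -3.7 0 0 0 0;-1 -0.2 -3.7 0 0 0 0;-1 -0.2 -3.7 0 0 0 0;-1 -0.2 -3.7 0 0 0 0;-1 -0.2 -3.7 0 0 0 0"

```text
clock: 13.77
eef_pos: [581.1, 200.9, 134.7]
tool_rot: [-3.14, -0.003, -0.213]
force: [0.6, 0.7, -5.7]
width: 38.9
gripper_force: 64.9
```

Emit:
move_arm --targets "-1 0 0 0 0 0 0;-1 0 0 0 0 0 0;-1 0 0 0 0 0 0"

```text
clock: 14.02
eef_pos: [580.6, 198.2, 134.4]
tool_rot: [3.141, -0.002, -0.212]
force: [0.8, -0.7, -4.3]
width: 39.5
gripper_force: 64.5
```

```bash
python3 t.py; python3 - <<'E'
from h import *
shot("wrist","w6"); im=cv2.imread('pics/w6_full.png'); cv2.imwrite('pics/w6.png',cv2.resize(im,(640,480)))
E
```

```text
14.0167 [580.55488442 198.1788197  134.42094422] [ 1.79987943e+02 -1.05429782e-01 -1.21654172e+01] tester -92.35131753104781 369.60510162451646 [-0.86  0.87  0.87  1.73 -0.8   0.94 -1.44]
```

View pics/w6.png

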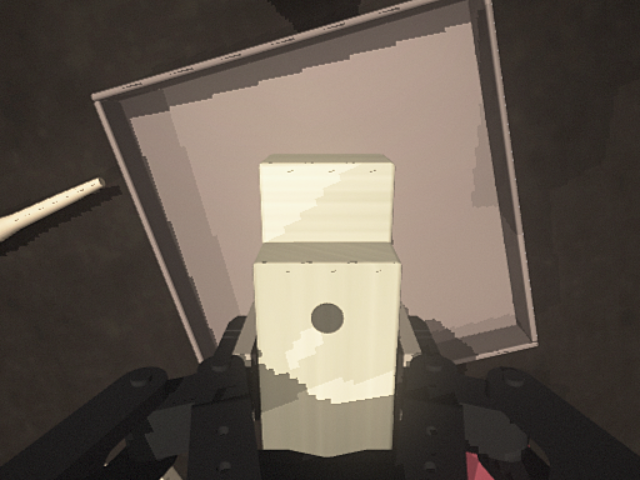

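The bar is over the tray. The visible rim corners are (97,97) and (536,343), which are diagonal, plus (490,0). I'll check the centre.

```bash
python3 - <<'E'
from h import *
d=load("w6");k=.8
a,b,c=[px2w(d,u*k,v*k,30) for u,v in [(97,97),(536,343),(490,0)]]
print(a,b,c,(a+b)/2,np.linalg.norm(a-b))
E
```

```text
[688.18318344 304.70169379  30.        ] [483.22127001  79.10927105  30.        ] [690.3650328   88.44350961  30.        ] [585.70222673 191.90548242  30.        ] 304.7971901998434
```

Emit:
move_arm --targets "-1 0 0 3.5 0 0 0;-1 0 0 3.5 0 0 0;-1 0 0 2.5 0 0 0;-1 0 0 1.5 0 0 0;-1 0 0 0.5 0 0 0"

```text
clock: 14.48
eef_pos: [578.8, 196.5, 17.1]
tool_rot: [3.14, 0.003, -0.216]
force: [-0.2, -0.8, -5.2]
width: 39.3
gripper_force: 64.6
```

Emit:
move_arm --targets "-1 0 0 0.3 0 0 0;-1 0 0 0.2 0 0 0;-1 0 0 0 0 0 0;-1 0 0 0 0 0 0"

```text
clock: 14.82
eef_pos: [581.0, 198.3, 15.7]
tool_rot: [-3.14, -0.002, -0.213]
force: [0.2, 0.6, -4.3]
width: 39.1
gripper_force: 64.6
```

Emit:
move_arm --targets "-1 0 0 0.15 0 0 0;-1 0 0 0.1 0 0 0;-1 0 0 0 0 0 0;-1 0 0 0 0 0 0"

```text
clock: 15.15
eef_pos: [580.5, 198.4, 12.6]
tool_rot: [-3.141, -0.001, -0.213]
force: [0.3, 0.1, 0.6]
width: 39.3
gripper_force: 65.3
```

The weight is off the gripper, so the bar is on the tray floor. Releasing and lifting.

Emit:
move_arm --targets "1 0 0 0 0 0 0;1 0 0 0 0 0 0;1 0 0 0 0 0 0;1 0 0 0 0 0 0;1 0 0 0 0 0 0"

```text
clock: 15.57
eef_pos: [580.0, 198.1, 11.9]
tool_rot: [-3.142, -0.0, -0.213]
force: [0.2, 0.1, 0.2]
width: 85.4
gripper_force: 0.0
```

Emit:
move_arm --targets "1 0 0 0 0 0 0;1 0 0 -1 0 0 0;1 0 0 -3 0 0 0;1 0 0 -4 0 0 0;1 0 0 -4 0 0 0"

```text
clock: 15.98
eef_pos: [579.2, 197.6, 133.1]
tool_rot: [3.14, 0.001, -0.214]
force: [1.8, 0.3, 0.8]
width: 85.5
gripper_force: 0.0
```

Emit:
move_arm --targets "1 0 0 -4 0 0 0;1 0 0 -4 0 0 0;1 0 0 0 0 0 0;1 0 0 0 0 0 0;1 0 0 0 0 0 0"

```text
clock: 16.4
eef_pos: [579.4, 198.4, 212.0]
tool_rot: [-3.141, 0.001, -0.213]
force: [0.8, 0.1, -0.1]
width: 85.7
gripper_force: 0.0
```

```bash
python3 - <<'E'
from h import *
a=shot("wrist","w7");b=shot("side","d7"); s=read_state();print(s["clock"],s["eef_pos"],s["width"])
cv2.imwrite('pics/c7.png',np.hstack([cv2.resize(a["color"][:,:,::-1],(400,300)),cv2.resize(b["color"][:,:,::-1],(400,300))]))
E
```

```text
16.5 [578.86143662 198.29588896 210.56680227] 85.23551057086281
```

View pics/c7.png

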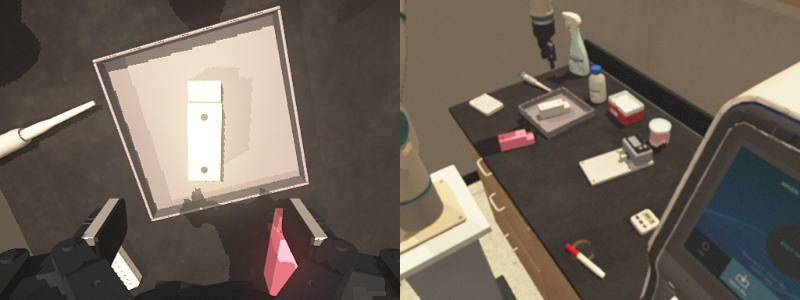

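The bar lies flat near the tray's centre (left picture, (205,130)), the gripper is clear, and the other things look undisturbed.

```bash
python3 -c "
from cell import order
print(order.finish_job())"
```

```text
the job is handed in; nothing more can be done
None
```

I pressed the plain end and then the stepped end on the plunger (about 9–10 mm in each time, judged from the force), laid the bar flat in the tray with the other things undisturbed, and handed the job in at about 16.5 s; the hand-in gave no verdict.

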